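Close the digestion vessel: find the thread start, screw home, lock

ROBOT

A 7-joint arm with a two-finger parallel gripper is mounted at the origin on the work surface. World frame = base frame: x ahead of the robot, y to its left, z up, the work surface at z = 0. Lengths are in m, angles in degrees, forces in N, time in s.
With the tool pointing down it reaches from about 0.4 to 0.875 m from the base axis. Payload 19.3 kg.
Tool frame: the origin (TCP) lies midway between the tips of the shut fingers; the grasp point (between the pads) lies bot.grip_depth behind it (bot.grip_depth is the distance from the TCP to the grasp point, in m); z points along the fingers, y is the direction in which the jaws open and shut (so a half turn about z gives the same grasp; the last joint's range is limited). The gripper opens to 85 mm and grips with 20 to 120 N. Pads are 22 mm wide; open, the fingers measure 114 mm over their backs; the gripper's body (76 mm by 85 mm) begins 54 mm behind the grasp point. The pads swing forward as they close: fully open they stand 13 mm farther back than shut.
Start: joints at [-72.777, 29.874, -2.08, 91.645, 1.215, 58.505, -6.463], TCP at [0.226, 0.583, 0.231] pointing down, gripper open.
Joint ranges: [-166.77, 166.77], [-17.47, 122.26], [-85.68, 81.53], [9.62, 139.38], [-72.42, 252.41], [9.2, 110.78], [-144.41, 144.41]. Speed limits (degrees/s): [108.29, 108.29, 136.94, 136.94, 172.46, 172.46, 172.46].

INTERFACE

Orientations are given as [roll, pitch, yaw] about the fixed x, y, z axes, in that order (R = Rz(yaw) Ry(pitch) Rx(roll)).
In Python, from bench import bot, eoat, inverse_kinematics, eyes, sign_off, current_t, current_q, current_dq, current_joint_torque, current_position, current_eef_rot, current_ft_force, current_ft_torque, current_gripper_width gives the robot as it stands. The module is installed in compiled form; this text tells all that it offers. Calls block until the motion is done:
- bot.goto(position, orientation): joint-space move of the TCP to a pose.
- bot.move_linear(position, velocity=0.15, ori=None, stop_force=None): straight line of the TCP; ori=None keeps the orientation; velocity is the mean speed in m/s. With stop_force (N) it stops when the force on the tool has changed by that much, and returns True; else False.
- bot.movej(angles): joint-space move.
- eoat.command_gripper(opening, newtons=None): finger opening in m; newtons is the grip in N (None keeps the last); returns when the fingers have stopped.
- bot.wait(seconds).
- inverse_kinematics(position, orientation): joint angles nearest the present ones, or None.
- eyes.read_camera(name): name is "side" or "top"; returns the picture (420x560x3 uint8, red, green, blue); there is no depth.
- eyes.calibration(name): a dict with "camera_matrix" (3x3 intrinsics, pixels), "k1" (the pictures are not rectified: a ray, as slopes to the right and down, at radius r is drawn at 1 + k1 r^2 times it, then the intrinsics apply), "pose" (4x4, takes a point from camera to world coordinates). Camera axes: x right, y down, z forward; pixel columns grow to the right and rows downward; lengths in m; the calibration is good to about 2 mm. A picture is of the moment at which its call begins. calibration takes no time and is no camera call.
A pose or a line that the arm cannot do raises bot.Unreachable and nothing moves.
- sign_off(): hands the job in, once; it reports no verdict.
Readings, each from a call of its own:
- current_t(): time.
- current_q(): joint angles.
- current_dq(): joint speeds.
- current_joint_torque(): joint torques, N m.
- current_position(): TCP position.
- current_eef_rot(): TCP orientation.
- current_ft_force(): force on the tool from outside, world axes, zero at the start.
- current_ft_torque(): the same for the moment, N m.
- current_gripper_width(): finger opening in m.
Only numpy, scipy, OpenCV 4.12 (cv2) and the standard library are available. Lean on these libraries where they do the work, as an engineer would, in place of code of your own. Each camera call takes 0.05 s, during which the arm holds its last target.

TASK

The steel cap of the pressure vessel has been left sitting loosely on top of its threads. Without lifting it off, turn it backward (anticlockwise seen from above) until you notice it drop off the thread start, then screw it forward (clockwise), keeping it level, until it is fully home. Then swing the keeper arm over the cap as far as it goes, let go, and leave the bowl, jar and carton where they are.

Things in the scene. Friction and masses are not known exactly. Their poses are not given: they have to be found in the camera images.
- stand: Fixed stand: dark steel plate 175 x 100 x 12 mm with a steel pot (68 mm dia, shoulder 70 mm above the bench) and, 85 mm from the pot's axis, the keeper's post (18 mm dia). Origin on the pot's upright axis at bench height; z up, x towards the post. The plate's long side lies along x, from -57 to +117 mm. ANGLE = the cap bar's, anticlockwise from above from this x, modulo 180 degrees.
- stand_neck (a point): Pot axis at the shoulder, 70 mm above the bench. The neck above it is 38 mm dia (46 over the threads), 40 mm tall, with a right-hand two-start thread, the same after a half turn. Cap riding on top of the thread: ANGLE 8 to 80; a rib stops it at about 8, so turning forward there leads nowhere.
- thread_start (a point): One of the two thread starts, at stand angle 67, 19 mm above the shoulder (hidden in the cap). Turned backward past ANGLE 75 to 85 the cap drops about 9 mm by its own weight into the groove; a rib stops it at about 146.
- groove_end (a point): End of one groove, 8 mm above the shoulder. Turned forward after the drop, the cap's lugs run under the thread, it sinks 0.05 mm per degree and stops at about ANGLE 0: home, bar in line with the post.
- cap: Loose steel cap, 0.22 kg: knurled 56 mm dia, 40 mm high, flat top bearing a grip bar 50 long, 12 wide, 18 mm high. Origin: centre of the skirt's lower edge; z up, x along the bar; two lugs inside under the bar's ends. Origin above the shoulder: 15 to 20 mm riding on the thread, 9.5 to 14 dropped into the groove, 5.8 home. At the start ANGLE is 15 to 52.
- cap_top (a point): Centre of the grip bar's top, 58 mm above the cap's origin. The cap is free to rise and fall: fingers set a few mm wider than the bar turn it and let it sink by itself (5 mm wider: it lags them by about 15 degrees); gripped tightly it cannot drop.
- keeper_knob (a point): Top centre of the black upright knob (14 mm dia, 24 mm tall) on the keeper arm, 50 mm from the hinge; 166.5 mm above the bench. The arm is a flat steel bar 16 wide, 6 thick, 90 mm long from the hinge; its underside is 136.5 mm above the bench, 3 mm above the bar of a cap that is home; a higher cap blocks it.
- keeper (a joint): Keeper hinge, upright axis at the post (stand x = 85 mm, y = 0). 0: parked, the arm points 54 degrees anticlockwise from the stand's x. Grows anticlockwise from above to its stop at 2.2 rad, where the arm points at the vessel axis and lies over the cap. Friction 0.04 N m, stays where it is left.
- bowl: White ceramic bowl, 90 mm dia, 45 mm high, beside the stand; origin under its centre. Leave alone.
- jar: Small amber glass jar with white lid, 44 mm dia, 60 mm high; origin under its centre. Leave alone.
- carton: Small brown carton, 70 x 50 x 45 mm; origin under its centre. Leave alone.
There are look-alikes about, which are no part of the job. What is shaped like the cap but blue, pink or red is not meant.

How it is judged (in metres and radians):
On the way, in this order (a step that is already met when the one before it is completed fails the run):
1. the cap, turned back, has dropped off the thread start into the groove and sits level (8.8 to 14.5 mm above the shoulder) (z of cap in the frame of stand_neck between 0.0088 and 0.0145 m and angle between cap's own z axis and vertical below 0.1 rad), for 0.2 s.
2. the cap is screwed home: less than 7 mm above the shoulder, bar within 0.2 rad of the line to the post, level (z of cap in the frame of stand_neck below 0.007 m and angle between the x axis of cap and the x axis of stand, either way round below 0.2 rad and angle between cap's own z axis and vertical below 0.06 rad), for 0.2 s.
3. the keeper is swung over the cap (joint above 2.05 rad) (value of joint keeper above 2.05 rad), for 0.2 s.
At the end, for the whole second after the job is handed in: The cap is home (origin less than 7 mm above the shoulder, bar within 0.2 rad of the line from vessel to post, tilted less than 0.06 rad), the keeper is over it (joint above 2.05 rad), both at rest (all of step 2 and value of joint keeper above 2.05 rad and linear speed of cap below 0.02 m/s and velocity of joint keeper below 0.05 rad/s); the robot touches nothing.
It fails at once if the cap is lifted off the neck (more than 26 mm above the shoulder) (z of cap in the frame of stand_neck above 0.026 m).
It fails at once if the cap is forced askew (tilted more than 0.15 rad) (angle between cap's own z axis and vertical above 0.15 rad).
It fails at once if the bowl, jar or carton is moved more than 30 mm (distance of any of bowl, jar, carton from where it was at the start of the episode above 0.03 m).
It also fails if it takes over 58 s, if anything falls off the work surface, if the arm or the gripper's body presses on something with over 40 N, if the wrist force passes 120 N, or if a joint passes its speed limit or range.

## Working session

There is one attempt and no reset: what is moved stays moved. The work goes in short steps, each a Python script; the robot and the scene stay as the last script left them, time stands still between calls to the robot, and variables do not carry over. Pictures are saved under pics/ and viewed, and the job is handed in when it is done.

```bash
mkdir -p pics; ls
python3 - <<'E'
from bench import *
import cv2
for n in("side","top"):
    im=eyes.read_camera(n); cv2.imwrite(f"pics/{n}0.png",im[:,:,::-1]); c=eyes.calibration(n); print(n,c)
print(current_t(),bot.grip_depth,current_position(),current_eef_rot(),current_gripper_width())
E
```

```text
pics
side {'camera_matrix': array([[444.98273978,   0.        , 274.27218705],
       [  0.        , 444.98273978, 208.84034173],
       [  0.        ,   0.        ,   1.        ]]), 'k1': -0.038934174703030316, 'pose': array([[ 0.78361582, -0.46205524,  0.41527243,  0.2322099 ],
       [-0.6212187 , -0.57656005,  0.53072199, -0.4783276 ],
       [-0.00579339, -0.67385715, -0.73883894,  0.71102692],
       [ 0.        ,  0.        ,  0.        ,  1.        ]])}
top {'camera_matrix': array([[426.86266942,   0.        , 277.11578654],
       [  0.        , 426.86266942, 207.48687013],
       [  0.        ,   0.        ,   1.        ]]), 'k1': -0.11679796081476199, 'pose': array([[-0.09282284, -0.970818  ,  0.22112513,  0.36147059],
       [-0.99567419,  0.09141895, -0.01659758, -0.03590395],
       [-0.0041018 , -0.22170922, -0.9751042 ,  0.9437675 ],
       [ 0.        ,  0.        ,  0.        ,  1.        ]])}
0.1 0.0187 [0.22640062 0.58223868 0.23079532] [-1.79943902e+02  3.29920835e-03  1.58752431e+02] 0.08538797197512424
```

View pics/side0.png

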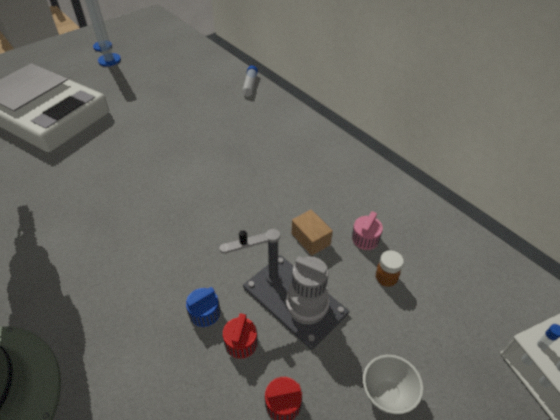

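View pics/top0.png

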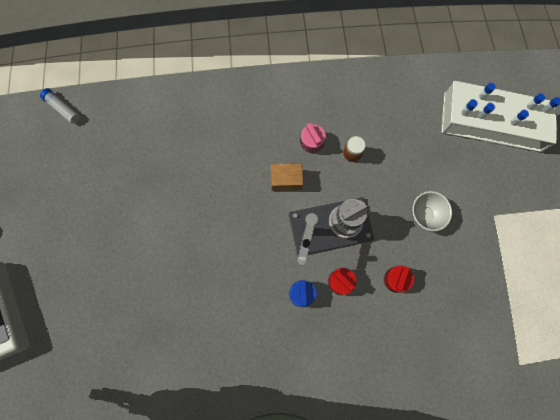

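The steel cap is at side (310,270) and top (352,212), on the pot. The blue, pink and two red ones on the bench are look-alikes. I'll confirm this with enlarged crops.

```bash
cat > h.py <<'E'
import numpy as np, cv2
from bench import *
def ray(n,u,v):
    c=eyes.calibration(n);K=c["camera_matrix"];k=c["k1"]
    d=np.array([(u-K[0,2])/K[0,0],(v-K[1,2])/K[1,1]]);s=d.copy()
    for _ in range(20): s=d/(1+k*(s@s))
    P=c["pose"]; return P[:3,3],P[:3,:3]@np.array([s[0],s[1],1])
def onz(n,u,v,z):
    o,d=ray(n,u,v); return o+d*(z-o[2])/d[2]
def proj(n,p):
    c=eyes.calibration(n);K=c["camera_matrix"];P=c["pose"]
    q=P[:3,:3].T@(np.array(p)-P[:3,3]);s=q[:2]/q[2];s=s*(1+c["k1"]*(s@s))
    return s*K[0,0]+K[:2,2]
def tri(a,b):
    (o1,d1),(o2,d2)=ray("side",*a),ray("top",*b)
    A=np.stack([d1,-d2],1);t=np.linalg.lstsq(A,o2-o1,rcond=None)[0]
    p,q=o1+d1*t[0],o2+d2*t[1]; return (p+q)/2,np.linalg.norm(p-q)
E
python3 - <<'E'
import cv2
a=cv2.imread("pics/side0.png")[215:350,210:360];b=cv2.imread("pics/top0.png")[190:270,280:390]
cv2.imwrite("pics/cs.png",cv2.resize(a,None,fx=4.4,fy=4.4,interpolation=cv2.INTER_CUBIC))
cv2.imwrite("pics/ct.png",cv2.resize(b,None,fx=7,fy=7,interpolation=cv2.INTER_CUBIC))
E
```

```text
(no output)
```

View pics/cs.png

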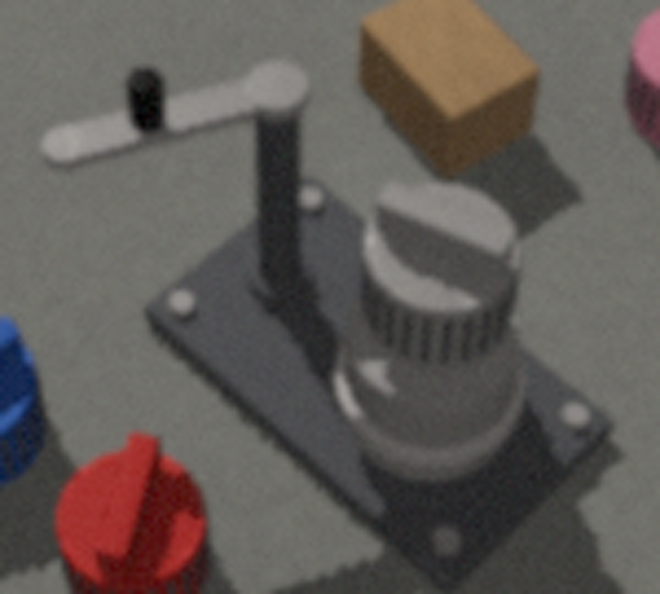

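View pics/ct.png

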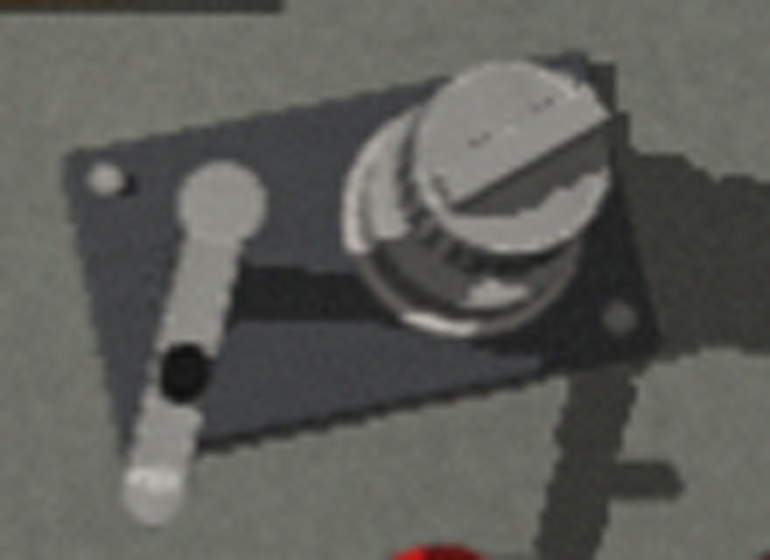

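Run:
```python
from h import *
T=lambda x,y:(280+x/7-.4,190+y/7-.4)
S=lambda x,y:(210+x/4.4-.4,215+y/4.4-.4)
hub=onz("top",*T(222,203),.1425); hs=onz("side",*S(277,85),.1425)
kn=onz("top",*T(186,371),.1665); ks=onz("side",*S(145,75),.1665)
print("hub",hub,hs,"knob",kn,ks, np.linalg.norm((kn-hub)[:2]))
cap=onz("top",*T(512,157),.1275); cs=onz("side",*S(440,245),.1275); print("cap",cap,cs,tri(S(440,245),T(512,157)),np.linalg.norm((cap-hub)[:2]))
for z in (.012,):
  print("corner TL",onz("top",*T(65,155),z),"BR",onz("top",*T(658,350),z)); 
  print("side corners",onz("side",*S(148,310),z),onz("side",*S(612,425),z),onz("side",*S(450,585),z))
A=np.degrees
d=cap-hub;print("stand x yaw by hub",A(np.arctan2(-d[1],-d[0])))
k=kn-hub;print("arm dir",A(np.arctan2(k[1],k[0])), "minus54",A(np.arctan2(k[1],k[0]))-54)
p,q=onz("top",*T(460,207),.1455),onz("top",*T(612,115),.1455);e=q-p;print("bar",A(np.arctan2(e[1],e[0])),np.linalg.norm(e))
p,q=onz("side",*S(378,195),.1455),onz("side",*S(516,258),.1455);e=q-p;print("bar s",A(np.arctan2(e[1],e[0])),np.linalg.norm(e))
for n,zz in(("carton",(287,163)),("jar",(356,145)),("bowl",(432,212)),("red",(343,281)),("red2",(400,279)),("blue",(303,293))): print(n,onz("top",*zz,.045))
```

```text
hub [ 0.51530933 -0.11270726  0.1425    ] [ 0.51486699 -0.11192893  0.1425    ] knob [ 0.46694252 -0.09608276  0.1665    ] [ 0.4687066 -0.0940748  0.1665   ] 0.051144137164913145
cap [ 0.52356472 -0.19668788  0.1275    ] [ 0.5221977  -0.19676482  0.1275    ] (array([ 0.52315621, -0.19657191,  0.12677321]), np.float64(0.0011811543019848141)) 0.08438540248844577
corner TL [ 0.56059758 -0.07703113  0.012     ] BR [ 0.48016526 -0.25762289  0.012     ]
side corners [ 0.46246319 -0.08934148  0.012     ] [ 0.57584921 -0.24919863  0.012     ] [ 0.48021017 -0.25944813  0.012     ]
stand x yaw by hub 95.61419966233744
arm dir 161.03127874787108 minus54 107.03127874787108
bar -64.44199976094815 0.050139059816573545
bar s -68.36023497317152 0.054044503938899265
carton [ 0.66382665 -0.08237245  0.045     ]
jar [ 0.69204251 -0.24105035  0.045     ]
bowl [ 0.52347954 -0.3872618   0.045     ]
red [ 0.39554643 -0.17362974  0.045     ]
red2 [ 0.38735909 -0.29435708  0.045     ]
blue [ 0.37906985 -0.08778419  0.045     ]
```

Both views agree. The pot axis is at (0.523,-0.197), stand yaw is about 96°, the bar is at about 115° (ANGLE ≈19) and the keeper arm at about 161°. The cap-to-post distance measures 84.4 mm against 85 given. Next I'll check reachability without moving.

Run:
```python
from h import *
for y in (71,96,115,150,180,206,-65,-109,-84):
    print(y,[None if q is None else np.round(q,1) for q in [inverse_kinematics([.5232,-.1968,.132],[180,0,y])]])
for a in (161,200,240,276):
    p=np.array([.5151,-.1123])+.05*np.array([np.cos(np.radians(a)),np.sin(np.radians(a))])
    for y in (a,a-180): print(a,y,inverse_kinematics([*p,.15],[180,0,y]))
print(current_q())
```

```text
71 [array([-11.7,  37.4,  38.3, 108.2, -31.9,  45.5,  25. ])]
96 [array([ -9.3,  36.2,  34.5, 108.1, -28.5,  44.5,  46.9])]
115 [array([ -8. ,  35.6,  32.4, 108. , -26.7,  44. ,  64.2])]
150 [array([ -1. ,  33.3,  21.8, 107.7, -17.6,  42.3,  90.8])]
180 [array([  5. ,  32.1,  13.3, 107.4, -10.6,  41.7, 114.3])]
206 [array([  8.8,  31.6,   7.9, 107.2,  -6.3,  41.7, 136.3])]
-65 [array([-26.3,  55.5,  70. , 108.8, -60.2,  63.3, -86. ])]
-109 [array([ -26.3,   55.5,   70. ,  108.8,  -60.2,   63.3, -130. ])]
-84 [array([ -26.3,   55.5,   70. ,  108.8,  -60.2,   63.3, -105. ])]
161 161 [-10.22064853  24.7054324   19.0259434  118.57221908 -12.61392194
  38.6027274   88.09336843]
161 -19 [-33.96655466  35.32546771  54.49952483 119.57521877 -40.87820149
  45.9951017  -63.10955502]
200 200 [-1.05198711e-02  2.45389137e+01  1.09374309e+01  1.17145492e+02
 -7.20377647e+00  3.89318006e+01  1.25575253e+02]
200 20 [-24.79396897  32.06681277  45.93688957 118.26442544 -33.72216992
  43.40693654 -27.71887596]
240 240 [ 54.15469456  38.93554646 -61.30105224 110.56058562  41.5342094
  56.2382093  123.08326694]
240 60 [-18.10116982  32.6284413   40.66182908 114.09514074 -30.2754582
  44.17632524  10.4998021 ]
276 276 [ -30.75529903   52.15907902   70.08608444  110.17653676  -56.95301174
   62.34980504 -109.81688735]
276 96 [-12.32089025  32.93099263  33.04039527 109.40617967 -24.84260374
  44.87055203  40.47450189]
[-72.77663831  29.90477154  -2.08129719  91.67027908   1.21393616
  58.50316906  -6.46389679]
```

Run:
```python
from h import *
bot.goto([.45,.25,.33],[180,0,-150+180]); print(current_t(),current_q().round(1))
bot.goto([.5232,-.1968,.21],[180,0,-65]); print(current_t(),current_q().round(1),current_position())
eoat.command_gripper(.022,20); print(current_t(),current_gripper_width())
for n in("side","top"):
    im=eyes.read_camera(n); cv2.imwrite(f"pics/{n}1.png",im[:,:,::-1])
a=cv2.imread("pics/side1.png")[180:330,230:400]; cv2.imwrite("pics/cs1.png",cv2.resize(a,None,fx=4,fy=4))
```

```text
1.625 [-61.9  16.   33.3 101.8  -9.6  65.  -85.5]
3.3333 [ -22.2   37.    55.8  104.9  -36.1   57.9 -106.2] [ 0.52376703 -0.19556726  0.21008727]
3.9583 0.021948434564182853
```

View pics/cs1.png

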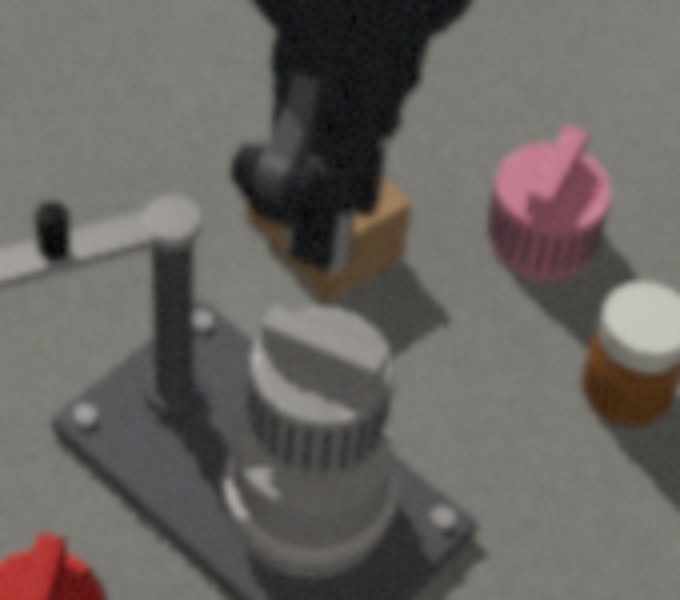

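The gripper hangs above the cap at side crop (320,250), with the bar at crop (325,350) lined up with the jaws. The cap hasn't moved. I'll descend and set the fingers to 17 mm.

Run:
```python
from h import *
print(bot.move_linear([.5232,-.1968,.1335],velocity=.08,stop_force=6),current_position(),current_ft_force(),current_t())
eoat.command_gripper(.017,20); print(current_t(),current_gripper_width(),current_ft_force(),current_ft_torque())
for n in("side","top"):
    im=eyes.read_camera(n); cv2.imwrite(f"pics/{n}2.png",im[:,:,::-1])
a=cv2.imread("pics/side2.png")[200:350,220:390]; cv2.imwrite("pics/cs2.png",cv2.resize(a,None,fx=4,fy=4))
print(current_q().round(1),current_eef_rot())
```

```text
False [ 0.52340426 -0.19691985  0.13390664] [-0.49837308 -0.40185033  0.13444681] 5.1667
5.3917 0.01703723152697608 [-0.15480422 -1.28879543 -0.30467158] [-0.02447483 -0.0045148   0.01666715]
[ -18.2   42.1   49.9  108.4  -42.1   49.9 -101.7] [-1.79985033e+02 -7.42022461e-03 -6.49963791e+01]
```

View pics/cs2.png

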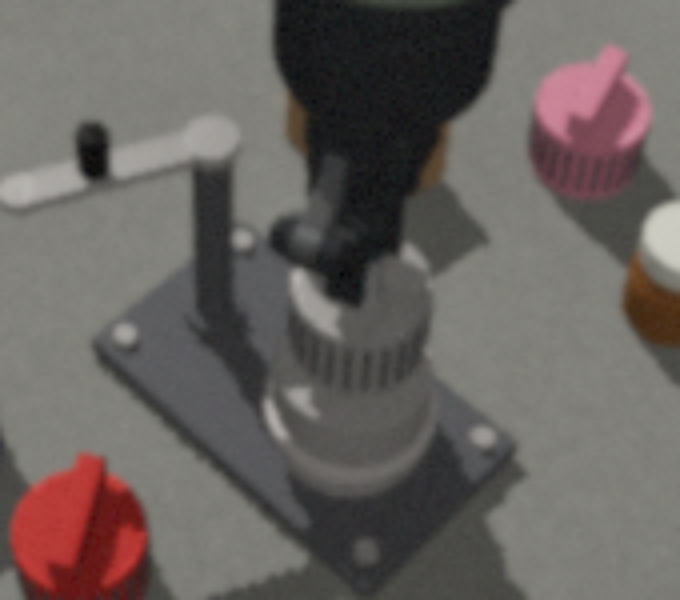

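Run:
```python
from h import *
q=current_q(); j0=q[6]
for d in (15,30,45,60,68,76,84,90):   # finger ANGLE=19+d
    q[6]=j0+d; bot.movej(q); bot.wait(.1)
    print(d+19,round(current_t(),2),current_ft_force().round(1),current_ft_torque().round(3),current_position().round(4))
for n in("side","top"):
    im=eyes.read_camera(n); cv2.imwrite(f"pics/{n}3.png",im[:,:,::-1])
a=cv2.imread("pics/side3.png")[200:350,220:390]; cv2.imwrite("pics/cs3.png",cv2.resize(a,None,fx=4,fy=4))
a=cv2.imread("pics/top3.png")[170:270,280:420]; cv2.imwrite("pics/ct3.png",cv2.resize(a,None,fx=5,fy=5))
```

```text
34 5.96 [-0.5 -0.1 -1.8] [-0.025 -0.008  0.011] [ 0.5233 -0.1968  0.1337]
49 6.42 [ 1.9 -1.1  1.9] [-0.091 -0.186 -0.066] [ 0.5234 -0.1968  0.1338]
64 6.89 [ 0.2 -0.5  3. ] [-0.092 -0.16  -0.013] [ 0.5234 -0.1969  0.1338]
79 7.36 [ 0.3 -0.2  1.4] [-0.039 -0.122 -0.046] [ 0.5232 -0.1967  0.1335]
87 7.72 [-0.1  0.4  0.6] [-0.007  0.002 -0.02 ] [ 0.5232 -0.1967  0.1335]
95 8.09 [-0.4  0.5  1. ] [0.015 0.003 0.032] [ 0.5233 -0.1968  0.1336]
103 8.46 [ 1.  -0.6 -0.1] [-0.035  0.037 -0.034] [ 0.5233 -0.1968  0.1337]
109 8.81 [-0.8  0.3  0.7] [-0.026 -0.022 -0.021] [ 0.5233 -0.1968  0.1337]
```

View pics/cs3.png

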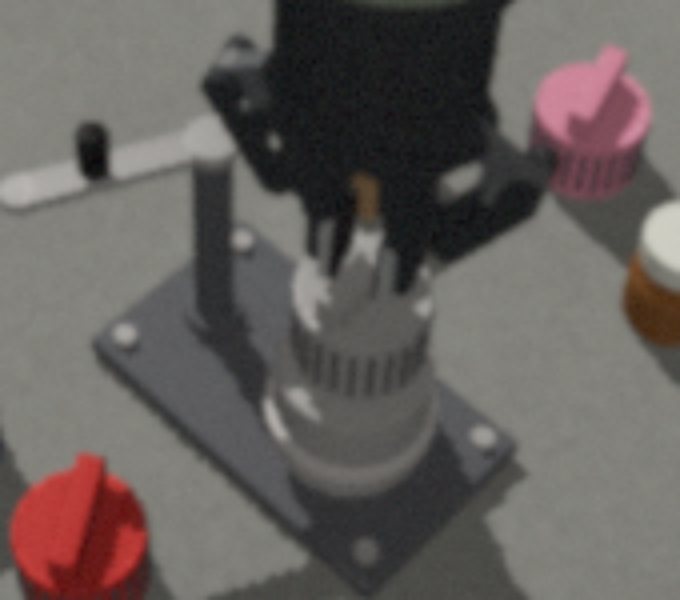

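View pics/ct3.png

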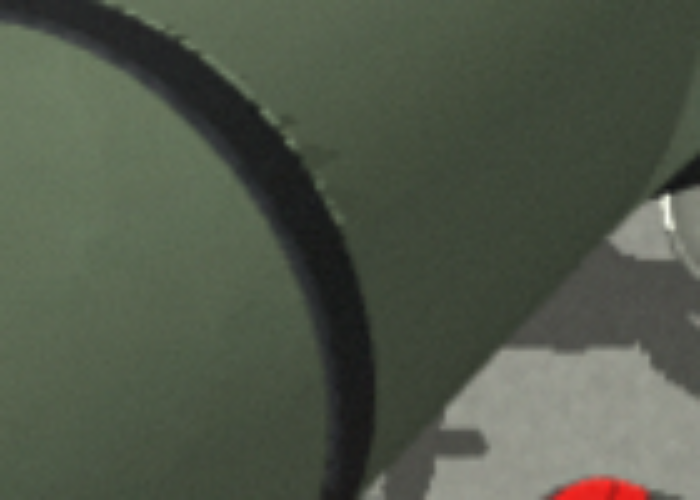

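The fingers turned the bar, but the skirt edge is still at about the same height (crop row ~390), so no drop yet. I'll compare this with the predicted edge rows.

Run:
```python
from h import *
c=np.array([.5232,-.1968])
print("camera-facing skirt low edge rows in crop:")
o=eyes.calibration("side")["pose"][:2,3]-c;o/=np.linalg.norm(o)
for h in (.0185,.017,.0135,.0095,.0058):
    p=proj("side",[*(c+.028*o),.07+h]);print(h,((p-[220,200])*4).round())
im=cv2.imread("pics/side3.png")
v=im[200:350,220:390]
g=cv2.cvtColor(v,cv2.COLOR_BGR2GRAY)
big=cv2.resize(v[30:110,50:130],None,fx=7.4,fy=7.4,interpolation=cv2.INTER_CUBIC)
for A,col in((70,(0,0,255)),(85,(0,255,0)),(100,(255,0,0))):
    e=np.array([np.cos(np.radians(96+A)),np.sin(np.radians(96+A))])
    n=np.array([-e[1],e[0]])
    P=[proj("side",[*(c+s*.025*e+t*.006*n),.1455]) for s,t in((-1,-1),(1,-1),(1,1),(-1,1))]
    P=((np.array(P)-[270,230]+.5)*7.4).astype(np.int32); cv2.polylines(big,[P],True,col,1)
cv2.imwrite("pics/b3.png",big)
```

```text
camera-facing skirt low edge rows in crop:
0.0185 [350. 393.]
0.017 [349. 395.]
0.0135 [349. 400.]
0.0095 [348. 405.]
0.0058 [348. 409.]
```

View pics/b3.png

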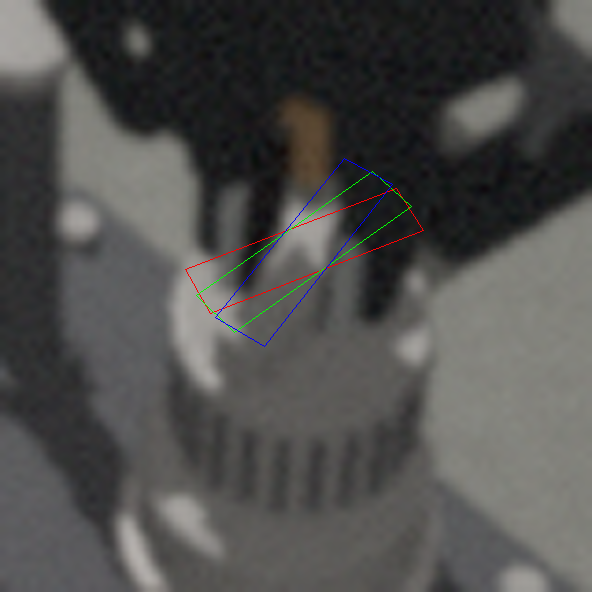

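Run:
```python
import cv2,numpy as np
out=[]
for i in (0,2,3):
    v=cv2.imread(f"pics/side{i}.png")[250:315,280:340]
    out.append(cv2.resize(v,None,fx=4.3,fy=8,interpolation=cv2.INTER_CUBIC))
b=np.hstack(out)
for y in range(0,520,40): cv2.line(b,(0,y),(b.shape[1],y),(0,255,255) if y%80==0 else (0,120,120),1)
cv2.imwrite("pics/cmp.png",b); print(b.shape)
```

```text
(520, 774, 3)
```

View pics/cmp.png

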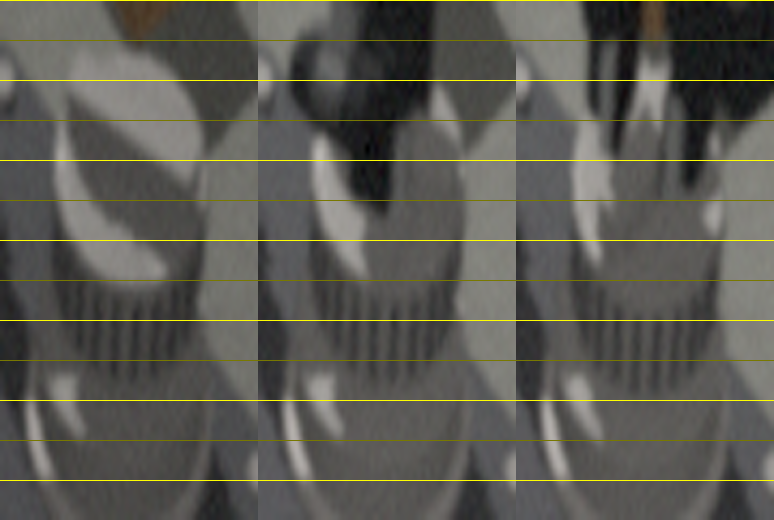

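Run:
```python
import cv2,numpy as np
for i in (0,2,3):
    g=cv2.cvtColor(cv2.imread(f"pics/side{i}.png"),cv2.COLOR_BGR2GRAY).astype(int)
    print(i,"std across cols 302-316, rows 278-302:",[int(g[r,302:317].std()*10) for r in range(278,303)])
    print("   mean",[int(g[r,302:317].mean()) for r in range(278,303)])
```

```text
0 std across cols 302-316, rows 278-302: [240, 255, 218, 120, 42, 54, 127, 127, 82, 67, 72, 89, 77, 74, 69, 78, 64, 73, 64, 37, 21, 25, 22, 20, 12]
   mean [101, 110, 118, 127, 132, 133, 123, 100, 77, 66, 60, 58, 59, 59, 59, 59, 59, 60, 61, 67, 72, 75, 75, 77, 77]
2 std across cols 302-316, rows 278-302: [235, 220, 201, 200, 229, 192, 100, 41, 53, 51, 76, 91, 93, 87, 74, 83, 78, 72, 66, 50, 26, 18, 17, 14, 20]
   mean [100, 98, 96, 98, 99, 98, 93, 88, 83, 77, 72, 69, 69, 69, 70, 69, 70, 70, 72, 78, 83, 87, 89, 90, 90]
3 std across cols 302-316, rows 278-302: [35, 33, 39, 29, 22, 17, 15, 20, 20, 35, 65, 73, 87, 88, 82, 81, 78, 81, 82, 63, 63, 34, 15, 13, 12]
   mean [87, 87, 86, 87, 89, 89, 90, 90, 90, 88, 83, 78, 73, 73, 72, 71, 71, 71, 72, 73, 77, 84, 88, 90, 91]
```

Knurl edges moved down about 1.6 px (≈5 mm) between picture 2 and picture 3. That fits riding up to ~20 mm and then dropping ~9 mm to about 11 mm, which is the groove height expected at ANGLE ~100. It has dropped, so I'll lower the fingers and screw forward.

Run:
```python
from h import *
print(bot.move_linear([.5232,-.1968,.1280],velocity=.04,stop_force=6),current_position().round(4))
q=current_q(); j0=q[6]; a0=109
for a in (85,60,40):
    q[6]=j0+a-a0; bot.movej(q); bot.wait(.1)
    print(a,round(current_t(),2),current_ft_force().round(1),current_ft_torque().round(3),current_position().round(4))
print(bot.move_linear([.5232,-.1968,.1245],velocity=.04,stop_force=6),current_position().round(4))
q=current_q(); j0=q[6]; a0=40
for a in (20,5,-8,-14,-19):
    q[6]=j0+a-a0; bot.movej(q); bot.wait(.15)
    T=current_ft_torque()
    print(a,round(current_t(),2),current_ft_force().round(1),T.round(3),current_position().round(4),q[6].round(1))
    if abs(T[2])>1.0: break
im=eyes.read_camera("side"); cv2.imwrite("pics/side4.png",im[:,:,::-1])
a=im[200:350,220:390,::-1]; cv2.imwrite("pics/cs4.png",cv2.resize(a,None,fx=4,fy=4))
```

```text
False [ 0.523  -0.1967  0.1276]
85 9.8 [ 0.6 -0.2  0. ] [ 0.011 -0.025 -0.03 ] [ 0.523  -0.1967  0.1276]
60 10.41 [-0.5  0.4 -0.1] [ 0.059  0.    -0.032] [ 0.523  -0.1967  0.1276]
40 10.95 [ 0.3  0.5 -0.5] [ 0.019 -0.021  0.012] [ 0.523  -0.1967  0.1276]
False [ 0.5231 -0.1968  0.1243]
20 11.79 [ 0.1 -0.5 -0.2] [ 0.02  -0.017  0.032] [ 0.5231 -0.1968  0.1243] -100.1
5 12.31 [-0.6 -0.3  0.7] [0.02  0.041 0.031] [ 0.5231 -0.1968  0.1243] -115.1
-8 12.8 [-0.7 -0.7 -0.4] [ 0.006 -0.052  0.032] [ 0.5231 -0.1968  0.1243] -128.1
-14 13.2 [ 0.6  0.8 -1.4] [ 0.022 -0.011  0.049] [ 0.5231 -0.1968  0.1243] -134.1
-19 13.6 [ 0.6 -0.6 -0.4] [-0.    -0.041  0.437] [ 0.5231 -0.1968  0.1243] -139.1
```

View pics/cs4.png

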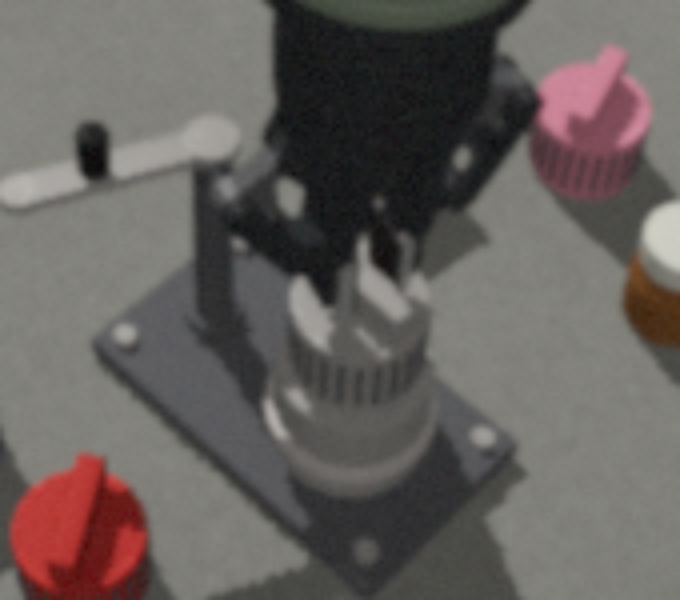

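The twist rose to 0.44 N·m at finger angle −19, which is the stop. The skirt edge is now at crop row ~405, lower than before. I'll back the fingers off to centre, lift, and look at the cap unobstructed.

Run:
```python
from h import *
q=current_q(); q[6]+=18; bot.movej(q); print(current_ft_torque().round(3))
eoat.command_gripper(.022)
bot.move_linear([.5232,-.1968,.215],velocity=.1)
print(current_ft_force().round(1),current_t(),current_q().round(1))
k=np.array([.4678,-.0955])
bot.goto([*k,.23],[180,0,-19]); print(current_t(),current_q().round(1),current_position())
for n in("side","top"):
    im=eyes.read_camera(n); cv2.imwrite(f"pics/{n}5.png",im[:,:,::-1])
a=cv2.imread("pics/side5.png")[200:350,200:370]; cv2.imwrite("pics/cs5.png",cv2.resize(a,None,fx=4,fy=4,interpolation=cv2.INTER_CUBIC))
a=cv2.imread("pics/top5.png")[180:270,280:400]; cv2.imwrite("pics/ct5.png",cv2.resize(a,None,fx=6,fy=6,interpolation=cv2.INTER_CUBIC))
```

```text
[-0.036  0.005  0.018]
[0.3 0.9 0.3] 15.35 [ -22.3   36.8   56.2  104.6  -35.7   58.4 -126.3]
16.1167 [-30.   21.7  44.8 114.9 -19.6  51.1 -83.9] [ 0.46802493 -0.09596471  0.22991631]
```

View pics/cs5.png

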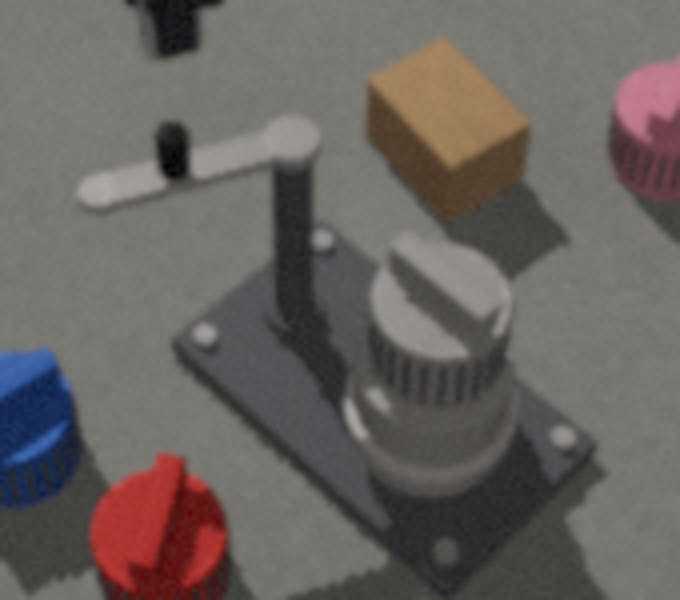

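View pics/ct5.png

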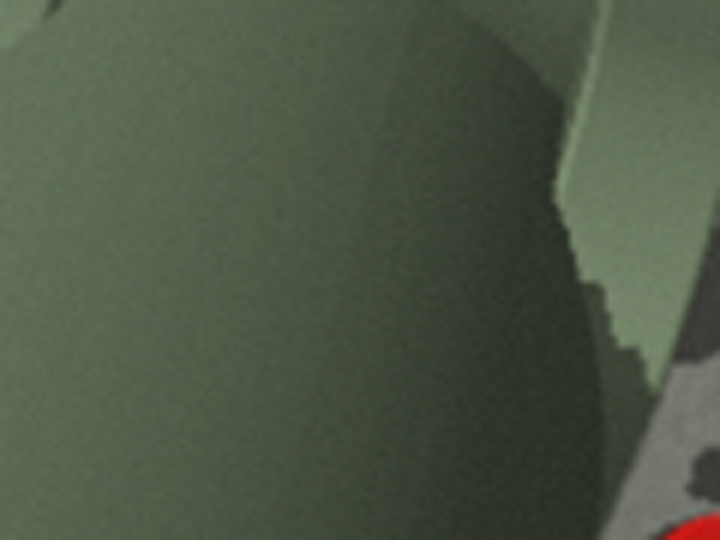

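Run:
```python
from h import *
S=lambda x,y:(200+x/4-.4,200+y/4-.4)
for a,b in(((388,253),(482,327)),((408,235),(503,297))):
    p,q=onz("side",*S(*a),.1338),onz("side",*S(*b),.1338);e=q-p
    print(p,q,np.linalg.norm(e),np.degrees(np.arctan2(e[1],e[0]))+180-96)
im=cv2.imread("pics/side5.png");g=cv2.cvtColor(im,cv2.COLOR_BGR2GRAY).astype(int)
print([int(g[r,302:317].std()*10) for r in range(278,308)])
big=cv2.resize(im[250:310,275:345],None,fx=8,fy=8,interpolation=cv2.INTER_CUBIC)
cv2.imwrite("pics/b5.png",big)
c=np.array([.5232,-.1968]);o=eyes.calibration("side")["pose"][:2,3]-c;o/=np.linalg.norm(o)
for h in(.017,.011,.0058):
  print(h,proj("side",[*(c+.028*o),.07+h]),proj("side",[*(c+.028*o),.11+h]))
```

```text
[ 0.51239432 -0.17634379  0.1338    ] [ 0.51809916 -0.22514409  0.1338    ] 0.04913262627766087 0.6677020977192143
[ 0.52428091 -0.17465007  0.1338    ] [ 0.53370612 -0.22006708  0.1338    ] 0.04638469508447178 5.723943410020908
[259, 292, 309, 303, 289, 256, 217, 160, 116, 79, 151, 153, 87, 59, 74, 68, 69, 66, 66, 74, 72, 72, 62, 37, 29, 17, 13, 23, 16, 17]
0.017 [307.35389981 298.75609963] [308.64933505 285.15172573]
0.011 [307.16868547 300.69851708] [308.44801359 287.268099  ]
0.0058 [307.00998919 302.36229945] [308.27559462 289.08001107]
```

View pics/b5.png

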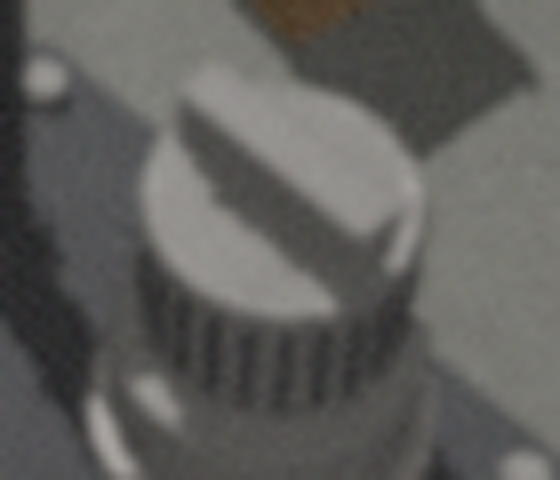

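The cap is home: its knurl edge is about 4 px (≈12 mm) below where it started, the bar is at ANGLE ~1–5, and it sits level. Next the keeper. Its knob is at side crop5 (173,135), and both views put it near (0.468,-0.096).

Run:
```python
from h import *
H=np.array([.5151,-.1123])
P=lambda a,z=.151:[*(H+.05*np.array([np.cos(np.radians(a)),np.sin(np.radians(a))])),z]
eoat.command_gripper(.032)
print(bot.move_linear(P(161),velocity=.08,stop_force=5),current_position().round(4),current_ft_force().round(1))
eoat.command_gripper(.019); print(current_gripper_width(),current_ft_force().round(1),current_t())
for a in (168,176,186):
    bot.goto(P(a),[180,0,a-180]); print(a,current_ft_force().round(1),round(current_t(),2))
im=eyes.read_camera("side"); cv2.imwrite("pics/cs6.png",cv2.resize(im[180:330,190:360,::-1],None,fx=4,fy=4))
```

```text
False [ 0.4681 -0.0961  0.1514] [ 0.4 -0.1 -0.1]
0.01914058463842102 [ 0.5  0.4 -0.8] 17.9
168 [-0.1  0.3  0.1] 18.15
176 [-0.2  0.2 -0.7] 18.4
186 [ 0.6 -0.1 -0.7] 18.68
```

View pics/cs6.png

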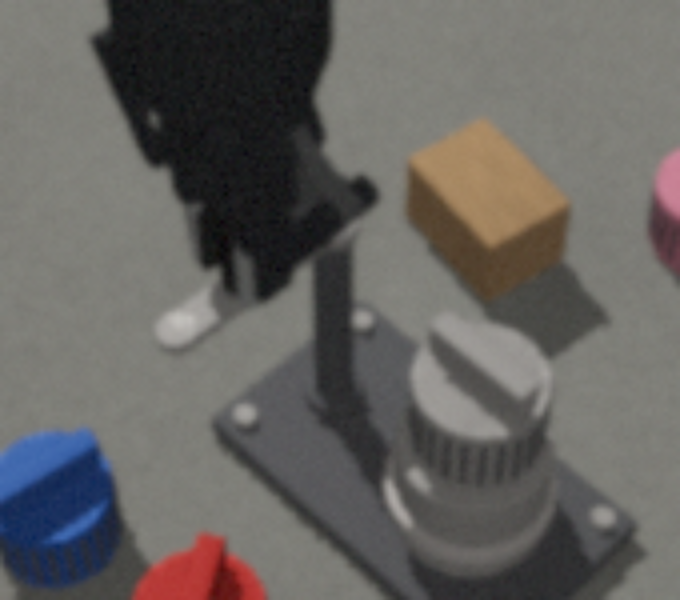

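The arm is following: its tip has swung to crop (175,330). I'll continue to the stop.

Run:
```python
from h import *
H=np.array([.5151,-.1123])
P=lambda a,z=.151:[*(H+.05*np.array([np.cos(np.radians(a)),np.sin(np.radians(a))])),z]
for a in (196,206,216,226,236,246,256,264,270,274,277,279,281,283):
    bot.goto(P(a),[180,0,a-180])
    if a>=270: bot.wait(.1)
    f=current_ft_force(); print(a,f.round(1),round(current_t(),2))
    if np.hypot(*f[:2])>7: break
im=eyes.read_camera("side"); cv2.imwrite("pics/cs7.png",cv2.resize(im[180:330,230:400,::-1],None,fx=4,fy=4))
```

```text
196 [-0.6 -0.   0.7] 19.0
206 [ 0.2 -0.2  0.3] 19.27
216 [-0.6 -0.   0.1] 19.55
226 [ 1.1 -0.6 -0.3] 19.82
236 [-0.3  0.7 -0.1] 20.1
246 [-1.1 -0.5 -0.6] 20.38
256 [-0.8 -0.3 -0.8] 20.64
264 [-0.7 -0.3  0.1] 20.89
270 [ 0.5 -0.5 -0.2] 21.24
274 [-0.7 -0.2  0.4] 21.59
277 [ 0.5  0.4 -0.6] 21.94
279 [-0.2 -1.1  0.6] 22.29
281 [-9.2  0.5  4.1] 22.64
```

View pics/cs7.png

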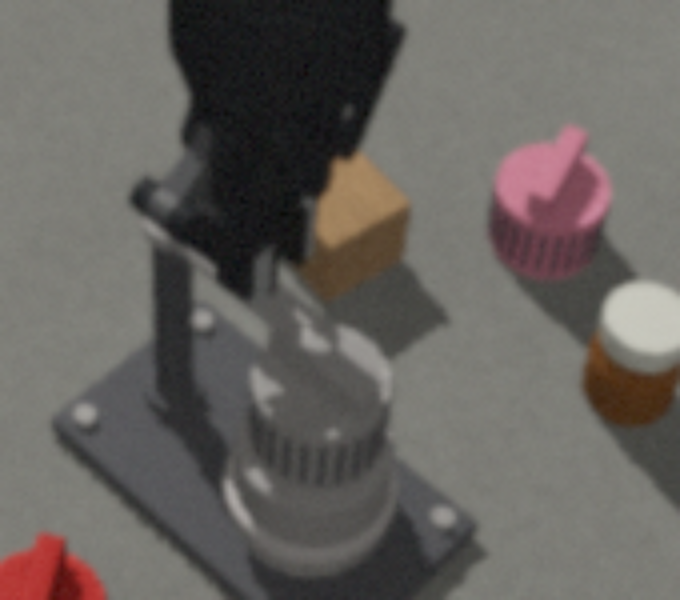

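It reached the stop at 281°, allowing about 3° of slack, with 9 N of reaction. I'll back off to centre, open, lift away and check.

Run:
```python
from h import *
H=np.array([.5151,-.1123])
P=lambda a,z=.151:[*(H+.05*np.array([np.cos(np.radians(a)),np.sin(np.radians(a))])),z]
bot.goto(P(278),[180,0,98]); eoat.command_gripper(.03); print(current_ft_force().round(1))
bot.move_linear(P(278,.24),velocity=.1)
bot.goto([.45,.25,.33],[180,0,30]); print(current_t(),current_ft_force().round(1))
for n in("side","top"):
    im=eyes.read_camera(n); cv2.imwrite(f"pics/{n}8.png",im[:,:,::-1])
a=cv2.imread("pics/side8.png")[215:350,210:360];b=cv2.imread("pics/top8.png")[190:270,280:390]
cv2.imwrite("pics/cs8.png",cv2.resize(a,None,fx=4.4,fy=4.4,interpolation=cv2.INTER_CUBIC))
cv2.imwrite("pics/ct8.png",cv2.resize(b,None,fx=7,fy=7,interpolation=cv2.INTER_CUBIC))
```

```text
[ 0.5 -0.2  1. ]
26.075 [-0.3  0.3  0.9]
```

View pics/cs8.png

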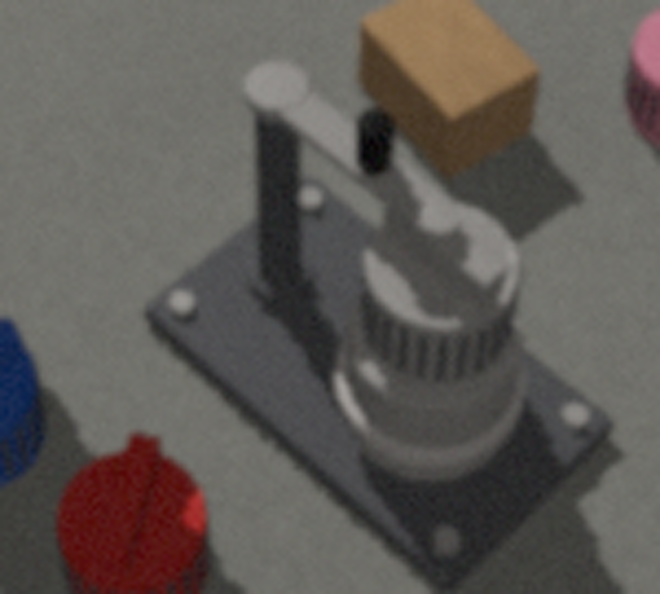

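View pics/ct8.png

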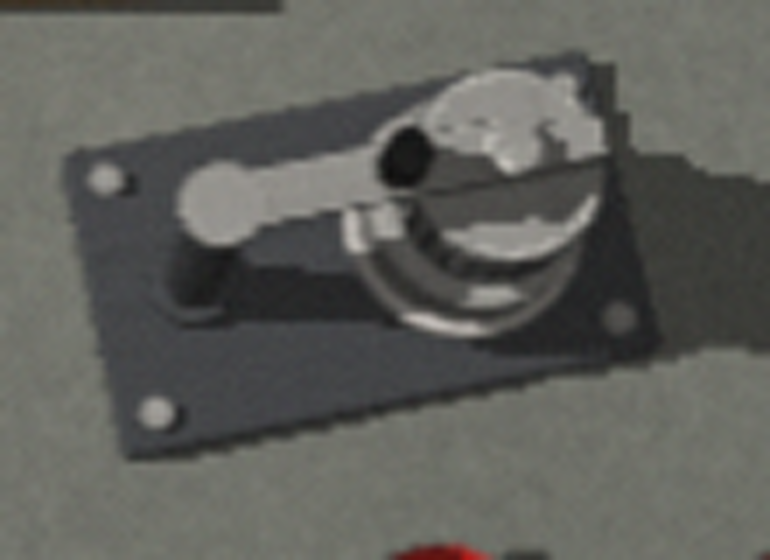

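View pics/side8.png

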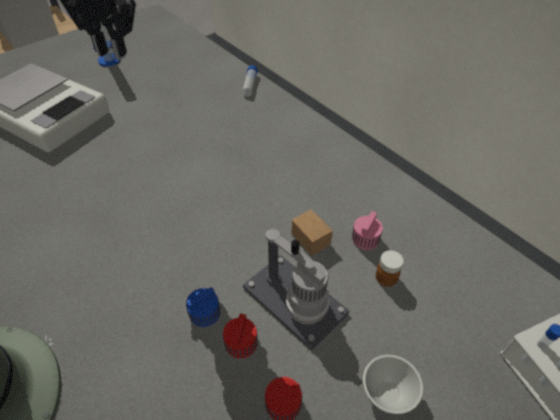

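Run:
```python
from h import *
T=lambda x,y:(280+x/7-.4,190+y/7-.4)
h=onz("top",*T(222,203),.1425);k=onz("top",*T(407,150),.1665);d=k-h
a=np.degrees(np.arctan2(d[1],d[0]))%360; print("arm dir",a,"joint est",np.radians(a-96-54),np.linalg.norm(d[:2]))
p,q=onz("top",*T(430,192),.1338),onz("top",*T(607,155),.1338);e=q-p
print("bar ANGLE",np.degrees(np.arctan2(e[1],e[0]))+180-96,np.linalg.norm(e))
```

```text
arm dir 275.9529655506452 joint est 2.198293951509752 0.04876382064788157
bar ANGLE 0.4695864969317256 0.05100765000270091
```

The keeper measures about 2.20 rad and the bar is at about 0.5°. The bowl, jar and carton are at the same pixels as at the start. Handing in.

Run:
```python
from h import *
print(current_t(),current_dq().round(2)); sign_off()
```

```text
26.175 [-0.04 -0.02 -0.   -0.05 -0.    0.01 -0.1 ]
the job is handed in; nothing more can be done
```

The job is done and was handed in at 26.2 s; sign-off gives no verdict, so the results below are my own checks.

**What I did:** With loose fingers (17 mm) I turned the cap backward until it dropped. I then screwed it forward to the stop, where the twist reached 0.44 N·m. After that I swung the keeper by its knob to its stop (9 N of reaction), backed off, opened and moved clear.

**Last checks:**
- **Cap:** the bar is at ANGLE about 0.5°. The skirt is about 12 mm lower than at the start, which matches home, and the cap looked level.
- **Keeper:** it measures about 2.20 rad, against the 2.05 rad needed.
- **Bowl, jar and carton:** they look unmoved, at the same places in the side picture.
- **Robot:** it stands clear, with no force on the tool beyond sensor noise.

**Less certain:**
- The drop showed only as a shift of about 5 mm in the side view, with no clear force signal. I took it as the expected 9 mm drop after the cap had ridden up. The cap then screwing down to the home height bears this out.
- After screwing home, two edge measurements of the bar gave 0.7° and 5.7°. Both are within tolerance.
- The keeper's starting angle looked about 11° past its stated parked position, but this did not affect the job.

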